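# Seat a square tube on the stop of a welding jig and lock the cam lever

### The job

On the welding bench, slide the square tube along its jig until its end bears firmly on the tip of the adjusting screw in the upright stop plate, without ramming it. Then swing the cam lever round, over dead centre and fully home against its end stop, so that the tube is clamped tight with its end still bearing on the screw. Do not force the lever, and leave the other things on the bench alone.

Things in the scene. Friction and masses are not known exactly. Their poses are not given: they have to be found in the camera images.
- jig: The jig: grey base plate 150 x 340 x 12 mm bolted to the bench (jig x -45..105, y -150..190 mm). Origin on the bench, under the tube's axis; z up, y along the tube, towards the stop plate. The tube lies on a bed rail (18 mm wide, jig y -150..90, top 22 mm up) along a steel fence on its -x side (jig y -45..90, top 49 mm). The jig and its lever should never feel over 40 N from the fingers.
- shoe_face (a point): Middle of the clamp shoe's face on the tube's +x side (34 mm up); the shoe spans jig y -30..30. It slides out of the dark clamp housing (jig x 38..88, y -45..45, top 50 mm). Its spring clamps the tube once the lever is closed; even with the lever open it drags on the tube: sliding takes a steady 5 to 18 N, different each time; released, the tube stays put.
- bridge (a point): Middle of the top of the bridge, 57 mm above the bench: a bar 30 mm wide (jig y -15..15) that crosses over the tube from fence to housing, so that the tube can only slide along y.
- stop: Upright steel stop plate 60 x 12 x 50 mm high, bolted square across the jig. Origin at the lower middle of its face to the tube, 12 mm above the bench; axes as the jig's. A screw sticks out of this face towards the tube, 34.5 mm above the bench, by 5 to 30 mm: set anew each time, NOT in the poses. Its 18 mm sprung tip yields 5 mm at 5 N/mm, pushing back, and should take at most 15 N.
- tube: Square metal tube 25 x 25 x 240 mm, about 0.4 kg, lying along its y axis (the jig's y) on the bed rail. Origin at the centre of its underside, 22 mm above the bench. It starts drawn back 30 to 105 mm from the screw's tip. Its rear half is free on both sides and can be gripped from above, at any grip force, or its tail end pushed.
- tube_nose (a point): Centre of the tube's end face towards the stop plate (34.5 mm above the bench).
- tube_tail (a point): Centre of the tube's rear end face (34.5 mm above the bench).
- pivot (a point): On the vertical pivot axis of the cam lever, at jig x 63, y 0 mm, at handle height (82 mm above the bench).
- handle (a point): On the axis of the lever's upright round black handle, 90 mm from the pivot: 18 mm diameter, from 54 to 98 mm above the bench; this point 82 mm up. The steel lever arm below it is 14 mm wide, 54 to 62 mm above the bench. The handle should feel no more than 40 N, gripping included.
- cam_lever (a joint): Lever angle: 0 = open, handle bearing -60 degrees from the jig's +x (to the tube's rear); grows counter-clockwise from above, towards the stop plate, to a hard end stop at 2.2 = closed. Starts at 0 to 0.1. The push at the handle rises to about 6 to 9 N near 1.0, is nil at dead centre (1.9), then the spring pulls the lever home. Short of dead centre it may spring back.
- hammer: Bystander: steel hammer 240 mm long, lying; leave it alone.
- brush: Bystander: wooden brush 220 mm long, lying; leave it alone.
- canister: Bystander: upright yellow electrode canister, 60 mm diameter, 150 mm high; leave it alone.
- offcut: Bystander: short steel angle offcut 60 x 53 x 50 mm; leave it alone.
Things that resemble listed ones, but are neither listed nor needed, are in the scene too. Of the things shaped like the tube, the metal one is meant.

How it is judged:
On the way, in this order (a step that is already met when the one before it is completed fails the run):
1. the tube's end bears on the screw of the stop plate (contact force between tube and stop above 2 N), for 0.2 s.
2. the cam lever is over centre and home against its end stop (value of joint cam_lever above 2.1 rad), for 0.2 s.
At the end, for the whole second after the job is handed in: The tube's end still bears on the stop plate's screw (over 0.5 N) and the tube lies square in the jig (0.03 rad); the cam lever is past dead centre and home (above 2.1 rad); everything at rest (contact force between tube and stop above 0.5 N and angle between the y axis of tube and the y axis of jig, either way round below 0.03 rad and value of joint cam_lever above 2.1 rad and velocity of joint cam_lever below 0.05 rad/s and linear speed of tube below 0.01 m/s); the robot touches nothing.
It fails at once if the tube is rammed into the stop screw (over 15 N) (contact force between tube and stop above 15 N).
It fails at once if the lever or the jig is forced (over 40 N from the fingers) (contact force between the fingers and jig above 40 N).
It fails at once if a bystander is moved more than 3 cm (distance of any of hammer, brush, canister, offcut from where it was at the start of the episode above 0.03 m).
It also fails if it takes over 72 s, if anything falls off the work surface, if the arm or the gripper's body presses on something with over 40 N, if the wrist force passes 120 N, or if a joint passes its speed limit or range.

### The arm

A 6-joint arm with a two-finger parallel gripper is mounted at the origin on the work surface. World frame = base frame: x ahead of the robot, y to its left, z up, the work surface at z = 0. Lengths are in m, angles in rad, forces in N, time in s.
With the tool pointing down it reaches from about 0.375 to 0.9 m from the base axis. Payload 3.1 kg.
Tool frame: the origin (TCP) lies on the front face of the gripper's body, between the roots of the fingers; the fingertips stand 70 mm ahead of it and the grasp point (between the pads) lies 51 mm ahead of it; z points along the fingers, y is the line along which they close (so a half turn about z gives the same grasp; the last joint's range is limited). The gripper opens to 87 mm and grips with 3 to 60 N. Pads are 19 mm wide; open, the fingers measure 117 mm over their backs; the gripper's body (75 mm by 190 mm) begins 51 mm behind the grasp point.
Start: joints at [-1.319, 0.527, 1.433, -0, 1.181, -0.178], TCP at [0.26, -0.568, 0.292] pointing down, gripper open.
Joint ranges: [-3.08, 3.08], [-0.75, 2.2], [0.22, 2.44], [-1.43, 4.57], [0, 2.65], [-2.85, 2.85]. Speed limits (rad/s): [2.79, 2.79, 3.14, 3.14, 3.14, 3.14].

### API

Orientations are given as a unit quaternion [x, y, z, w].
In Python, from rig import robot, cams, ticket gives the robot as it stands. The module is installed in compiled form; this text tells all that it offers.
- The arm moves only by the shell command python3 -m crank 'ROWS' [FORCE]. ROWS is JSON, a list of rows, each a list of 7 numbers: the shift along the tool's x, y, z in cm, then the turn, a rotation vector about the tool's x, y, z in rad, then the closure, from 0 (fully open) to 1 (shut). A call has 1 to 5 rows; each row shifts and turns the commanded pose from where the row before left it, along the tool's axes as they then stand; what a row does not reach is not made up. A row lasts 1/8 s, in which the tool goes at most 62.5 mm and 10.7 degrees, less where a joint would pass 70% of its speed; a pose out of reach is approached as far as the arm can. A call is refused whole if a number of a shift passes 6.25 or a number of a turn 0.188, either way. A call with a gripper value outside its range is refused whole. The fingers move at their own pace and stop on an object; FORCE is the grip in N (left out, the last holds). Time passes only in rows, so rows that do not move let the fingers close. It gives the time, the measured TCP pose, the force, the opening and the grip force at its end, in the units of the state.
- robot.get_obs(): the state, without advancing time (a new reading comes with each control period).
- cams.camera(name): name is "side" or "top" or "wrist"; returns the picture (400x640x3 uint8, red, green, blue); there is no depth.
- cams.camera_info(name): a dict with "intrinsics" (3x3 intrinsics, pixels), "pose" (4x4, takes a point from camera to world coordinates). Camera axes: x right, y down, z forward; pixel columns grow to the right and rows downward; lengths in m; the calibration is good to about 2 mm. A picture is of the moment at which its call begins: read the wrist's pose just before it. camera_info takes no time and is no camera call; for the wrist camera it gives the pose at the moment of the call.
- ticket.hand_in(): hands the job in; it is judged then, once.
The state is a dict: "time": time; "q": joint angles; "joint_velocities": joint speeds; "joint_torque": joint torques, N m; "position": TCP position; "tool_rot": TCP orientation; "ft_force": force on the tool from outside, world axes, zero at the start; "moment": the same for the moment, N m; "grip_width": finger opening in m; "grip_force": force on a finger pad.
Only numpy, scipy, OpenCV 4.12 (cv2) and the standard library are available. Lean on these libraries where they do the work, as an engineer would, in place of code of your own. Each camera call takes 0.05 s, during which the arm holds its last target. There are 200 camera calls.

## Working session

There is one attempt and no reset: what is moved stays moved. The work goes in short steps, Python scripts to look and compute and a shell command to move; the robot and the scene stay as the last step left them, time stands still between calls to the robot, and variables do not carry over. Pictures are saved under pics/ and viewed, at most 10 in all, crops included, and the job is handed in when it is done.

```bash
mkdir -p pics
python3 - <<'E'
from rig import robot,cams
import cv2,numpy as np
np.set_printoptions(precision=4,suppress=True)
for n in("top","side"):
    cv2.imwrite(f"pics/{n}0.png",cams.camera(n)[:,:,::-1]); i=cams.camera_info(n); print(n,i["intrinsics"],i["pose"])
print(robot.get_obs())
E
```

```text
top [[495.0067   0.     328.0005]
 [  0.     495.0067 204.0155]
 [  0.       0.       1.    ]] [[ 0.0019 -0.9851  0.1719  0.2717]
 [-0.9999 -0.0038 -0.0108  0.0936]
 [ 0.0113 -0.1718 -0.9851  1.5835]
 [ 0.      0.      0.      1.    ]]
side [[372.7434   0.     315.2926]
 [  0.     372.7434 192.7065]
 [  0.       0.       1.    ]] [[-0.8854 -0.2857  0.3667  0.09  ]
 [-0.4646  0.521  -0.716   0.9895]
 [ 0.0135 -0.8043 -0.5941  0.832 ]
 [ 0.      0.      0.      1.    ]]
{'time': 0.1, 'q': array([-1.3195,  0.5284,  1.4338, -0.    ,  1.1814, -0.1785]), 'joint_velocities': array([-0.0004, -0.0019, -0.002 ,  0.    ,  0.0003,  0.0001]), 'joint_torque': array([  0.0007, -44.0985, -17.7151,   0.0635,   0.0534,  -0.    ]), 'position': array([ 0.2603, -0.5676,  0.2914]), 'tool_rot': array([ 0.977 ,  0.2132, -0.    , -0.001 ]), 'ft_force': array([-0.0138,  0.3006, -0.1655]), 'moment': array([0.0477, 0.0501, 0.0384]), 'grip_force': 0.0, 'grip_width': 0.08706116039061121}
```

View pics/top0.png

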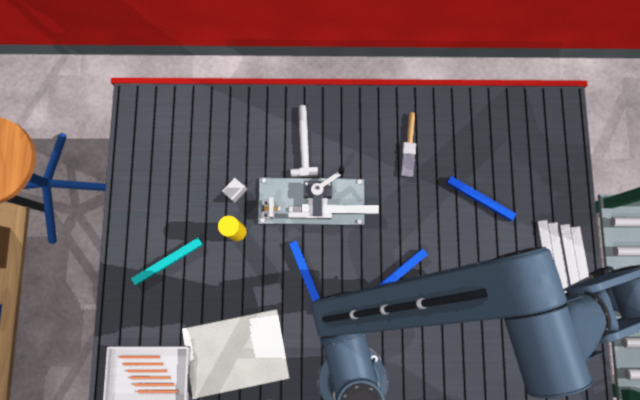

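View pics/side0.png

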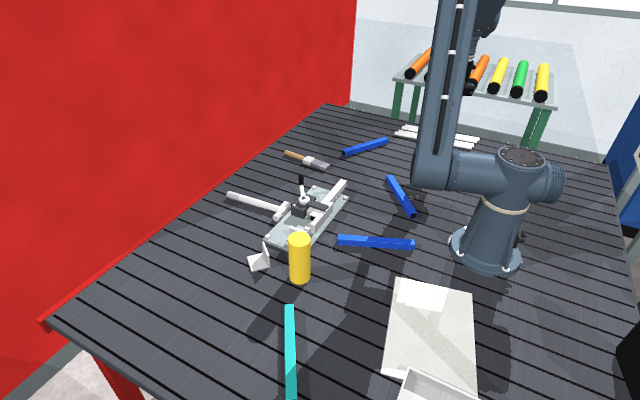

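The top view shows the jig around (312,201), nearly aligned with the world axes. The tube's tail is at (379,209), the stop plate near (270,207), the pivot near (317,188) and the handle near (341,170). The side view agrees: the canister and offcut stand near the stop end, and the hammer is on the far side.

```bash
cat > h.py <<'E'
import numpy as np,cv2
from rig import robot,cams
np.set_printoptions(precision=4,suppress=True)
def ray(info,u,v,z):
    K,P=info["intrinsics"],info["pose"]
    d=P[:3,:3]@np.linalg.solve(K,[u,v,1.]); o=P[:3,3]
    return o+d*(z-o[2])/d[2]
E
python3 - <<'E'
from h import *
im=cv2.imread("pics/top0.png"); i=cams.camera_info("top")
c=im[160:240,240:395]
cv2.imwrite("pics/topcrop.png",cv2.resize(c,None,fx=5,fy=5,interpolation=cv2.INTER_CUBIC))
for n,u,v,z in(("c1",259,178,.012),("c2",363.5,178,.012),("c3",364,223,.012),("c4",259,224,.012),("tail",379,209,.047),("piv",317,188,.08),("handle",341,170,.098)): print(n,ray(i,u,v,z))
E
```

```text
c1 [0.6308 0.3006 0.012 ]
c2 [ 0.6323 -0.0391  0.012 ]
c3 [ 0.4846 -0.0391  0.012 ]
c4 [0.4802 0.2967 0.012 ]
tail [ 0.5245 -0.0839  0.047 ]
piv [0.5843 0.1113 0.08  ]
handle [0.6376 0.0374 0.098 ]
```

View pics/topcrop.png

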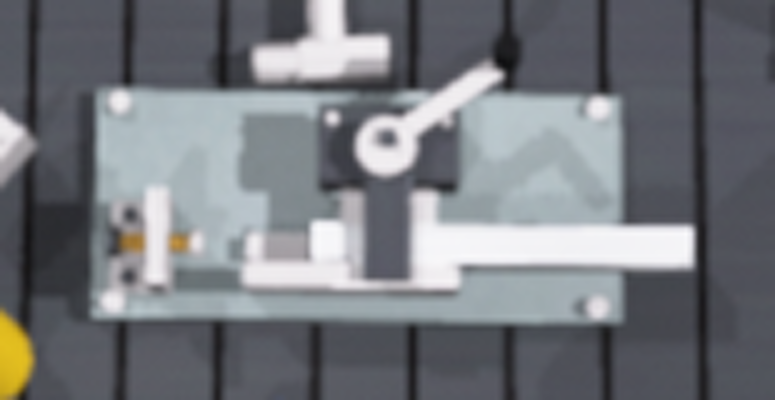

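The enlarged crop gives these crop pixels (5x):
- **Plate corners:** (93,89), (623,95), (621,322), (93,318).
- **Tube:** nose at about (312,242), tail at about (693,247).
- **Screw and lever:** screw tip at about (203,242), pivot (386,146), handle top (508,48).

I'll push the tail with closed fingers, starting by turning the tool so that tool x is world +y.

```bash
python3 - <<'E'
from h import *
i=cams.camera_info("top")
g={}
for n,u,v,z in(("c1",93,89,.012),("c2",623,95,.012),("c3",621,322,.012),("c4",93,318,.012),("nose",312,240,.047),("tail",694,247,.047),("tip",203,242,.0345),("piv",386,146,.07),("handle",508,46,.098),("canister",-40,340,.15)):
    g[n]=ray(i,u/5+240-.4,v/5+160-.4,z); print(n,g[n])
for a,b in(("c2","c1"),("c3","c4"),("tail","nose")):
    d=g[a]-g[b]; print(a,b,np.linalg.norm(d),np.degrees(np.arctan2(d[0],-d[1])))
d=g["handle"]-g["piv"]; print("lever",np.hypot(*d[:2]),np.degrees(np.arctan2(d[1],d[0])))
E
python3 -m crank '[[0,0,0,0,0,-0.186,1],[0,0,0,0,0,-0.186,1],[0,0,0,0,0,-0.186,1],[0,0,0,0,0,-0.186,1],[0,0,0,0,0,-0.186,1]]' 30
```

```text
c1 [0.6328 0.3032 0.012 ]
c2 [ 0.6303 -0.0413  0.012 ]
c3 [ 0.4814 -0.0384  0.012 ]
c4 [0.4828 0.2993 0.012 ]
nose [0.528  0.1585 0.047 ]
tail [ 0.5245 -0.082   0.047 ]
tip [0.5286 0.228  0.0345]
piv [0.5838 0.112  0.07  ]
handle [0.6414 0.0368 0.098 ]
canister [0.4511 0.3582 0.15  ]
c2 c1 0.3445734786999063 -0.40821967717627383
c3 c4 0.3377805754319986 -0.24300124359548889
tail nose 0.24054647269361712 -0.8485884597324074
lever 0.09472271193366512 -52.60446374131543
time: 0.72
position: [0.2604, -0.5678, 0.2917]
tool_rot: [0.776, 0.631, 0.0, -0.001]
ft_force: [0.4, -0.1, 0.5]
grip_width: 0.0449
grip_force: 0.0
```

```bash
python3 -m crank '[[0,0,0,0,0,-0.108,1],[0,0,0,0,0,-0.108,1],[4.5,2.8,0,0,0,0,1],[4.5,2.8,0,0,0,0,1],[4.5,2.8,0,0,0,0,1]]' 30; python3 -m crank '[[4.5,2.8,0,0,0,0,1],[4.5,2.8,0,0,0,0,1],[4.5,2.8,0,0,0,0,1],[4.5,2.8,0,0,0,0,1],[4.5,2.8,0,0,0,0,1]]'; python3 -m crank '[[4.5,2.8,0,0,0,0,1],[0,0,0,0,0,0,1]]'
```

```text
time: 1.35
position: [0.3442, -0.4312, 0.2918]
tool_rot: [0.706, 0.709, 0.0, -0.0]
ft_force: [0.3, -0.4, -0.2]
grip_width: 0.0012
grip_force: 0.0
time: 1.98
position: [0.4832, -0.2054, 0.292]
tool_rot: [0.705, 0.709, -0.0, -0.0]
ft_force: [0.2, -0.9, 0.6]
grip_width: 0.0008
grip_force: 0.0
time: 2.22
position: [0.5114, -0.1586, 0.2919]
tool_rot: [0.703, 0.711, 0.0, -0.0]
ft_force: [-0.2, -0.4, 0.1]
grip_width: 0.0003
grip_force: 0.0
```

```bash
python3 -m crank '[[3.5,1.3,0,0,0,0,1],[0,0,5,0,0,0,1],[0,0,0,0,0,0,1]]'
python3 - <<'E'
from h import *
i=cams.camera_info("wrist"); print(i["intrinsics"],i["pose"]); im=cams.camera("wrist"); cv2.imwrite("pics/w0.png",im[:,:,::-1]); np.savez("w0.npz",intrinsics=i["intrinsics"],pose=i["pose"])
E
```

```text
time: 2.6
position: [0.5206, -0.1264, 0.2393]
tool_rot: [0.705, 0.709, -0.002, -0.004]
ft_force: [-0.6, -0.4, -0.1]
grip_width: 0.0004
grip_force: 0.0
[[339.5182   0.     321.2308]
 [  0.     339.5182 199.8978]
 [  0.       0.       1.    ]] [[ 0.9999  0.0069 -0.0073  0.5208]
 [ 0.0045 -0.9562 -0.2927 -0.0463]
 [-0.009   0.2927 -0.9562  0.3329]
 [ 0.      0.      0.      1.    ]]
```

View pics/w0.png

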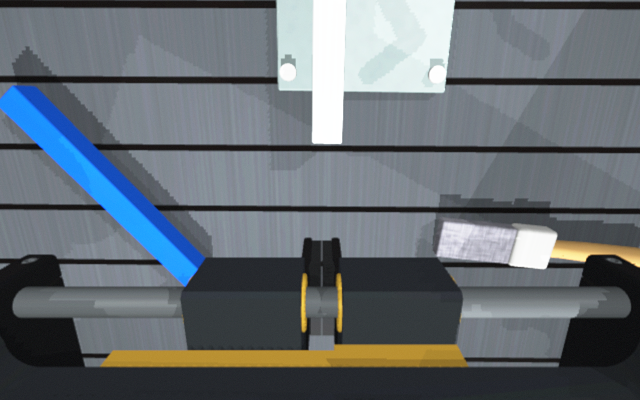

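The wrist view shows the tube's tail end at about (328,142), edges 314 to 343, with the closed fingers at (322,240) behind it and nothing in the way.

```bash
python3 - <<'E'
from h import *
i=np.load("w0.npz")
for u,v,z in((313,143,.047),(343,142,.047),(277,91,.012),(444,93,.012)): print(ray(i,u,v,z))
E
python3 -m crank '[[0,0.4,5,0,0,0,1],[0,0,5,0,0,0,1],[0,0,4,0,0,0,1],[0,0,0,0,0,0,1],[0,0,0,0,0,0,1]]'
```

```text
[ 0.5115 -0.084   0.047 ]
[ 0.5366 -0.083   0.047 ]
[ 0.4781 -0.0422  0.012 ]
[ 0.6283 -0.0432  0.012 ]
time: 3.28
position: [0.5285, -0.128, 0.1042]
tool_rot: [0.706, 0.709, 0.001, 0.002]
ft_force: [1.0, -0.1, -0.7]
grip_width: 0.0005
grip_force: 0.0
```

```bash
python3 -m crank '[[1,-0.4,0.5,0,0,0,1],[1,0,0,0,0,0,1],[0.8,0,0,0,0,0,1],[0,0,0,0,0,0,1],[0,0,0,0,0,0,1]]'; python3 -m crank '[[0.2,0,0,0,0,0,1],[0.2,0,0,0,0,0,1],[0.2,0,0,0,0,0,1],[0.2,0,0,0,0,0,1]]'
```

```text
time: 3.9
position: [0.5234, -0.0987, 0.0974]
tool_rot: [0.705, 0.709, 0.0, 0.0]
ft_force: [-0.8, -0.2, 0.3]
grip_width: 0.0004
grip_force: 0.0
time: 4.4
position: [0.5237, -0.0931, 0.0973]
tool_rot: [0.704, 0.71, -0.001, 0.002]
ft_force: [-1.9, -12.5, -1.7]
grip_width: 0.0007
grip_force: 6.3
```

```bash
python3 -m crank '[[0.4,0,0,0,0,0,1],[0.5,0,0,0,0,0,1],[0.5,0,0,0,0,0,1],[0.5,0,0,0,0,0,1],[0.5,0,0,0,0,0,1]]';python3 -m crank '[[0.5,0,0,0,0,0,1],[0.5,0,0,0,0,0,1],[0.4,0,0,0,0,0,1],[0.2,0,0,0,0,0,1]]'
```

```text
time: 5.03
position: [0.5232, -0.0692, 0.0973]
tool_rot: [0.705, 0.709, -0.001, 0.002]
ft_force: [-2.4, -11.1, -0.3]
grip_width: 0.0006
grip_force: 5.4
time: 5.52
position: [0.5233, -0.0532, 0.0973]
tool_rot: [0.705, 0.709, -0.001, 0.002]
ft_force: [-2.1, -11.1, -1.6]
grip_width: 0.0005
grip_force: 5.5
```

```bash
python3 -m crank '[[0.3,0,0,0,0,0,1],[0.3,0,0,0,0,0,1],[0.2,0,0,0,0,0,1],[0.2,0,0,0,0,0,1],[0.1,0,0,0,0,0,1]]';python3 - <<'E'
from h import *
i=cams.camera_info("top")
im=cams.camera("top"); cv2.imwrite("pics/top1.png",im[:,:,::-1])
cv2.imwrite("pics/t1c.png",cv2.resize(im[185:225,255:335,::-1],None,fx=10,fy=10,interpolation=cv2.INTER_CUBIC))
E
```

```text
time: 6.15
position: [0.5234, -0.0423, 0.0973]
tool_rot: [0.705, 0.709, -0.001, 0.002]
ft_force: [-1.8, -11.4, -1.5]
grip_width: 0.0005
grip_force: 5.7
```

View pics/t1c.png

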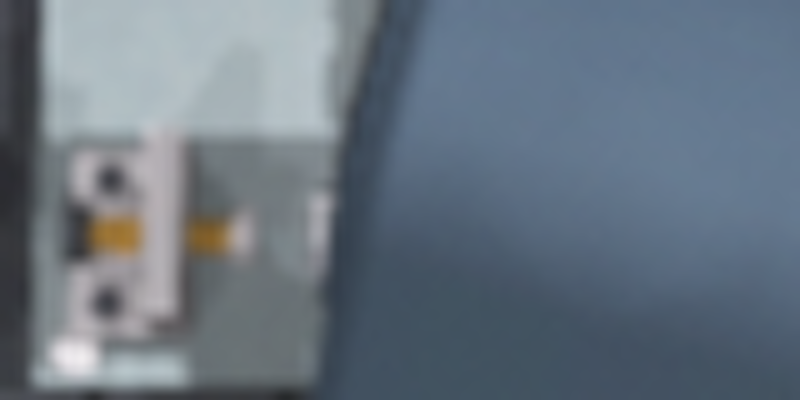

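The picture shows the screw tip's end at crop x≈252 and a white end face at about 305, so some 15 to 20 mm are left. I'll continue slowly.

```bash
python3 -m crank '[[0.2,0,0,0,0,0,1],[0.2,0,0,0,0,0,1],[0.2,0,0,0,0,0,1],[0.15,0,0,0,0,0,1],[0.1,0,0,0,0,0,1]]';python3 -m crank '[[0.1,0,0,0,0,0,1],[0.1,0,0,0,0,0,1]]'
```

```text
time: 6.82
position: [0.5235, -0.0339, 0.0973]
tool_rot: [0.705, 0.709, -0.001, 0.002]
ft_force: [-2.0, -11.4, -0.6]
grip_width: 0.0004
grip_force: 5.8
time: 7.08
position: [0.5235, -0.0319, 0.0973]
tool_rot: [0.705, 0.709, -0.001, 0.002]
ft_force: [-1.5, -11.4, -1.1]
grip_width: 0.0006
grip_force: 5.8
```

```bash
python3 -m crank '[[0.08,0,0,0,0,0,1],[0.08,0,0,0,0,0,1]]'
```

```text
time: 7.32
position: [0.5235, -0.0303, 0.0973]
tool_rot: [0.705, 0.709, -0.001, 0.002]
ft_force: [-0.8, -12.4, -0.7]
grip_width: 0.0008
grip_force: 5.8
```

```bash
for k in 1 2; do python3 -m crank '[[0.08,0,0,0,0,0,1],[0.08,0,0,0,0,0,1]]' | grep -E "pos|ft"; done
```

```text
position: [0.5235, -0.0288, 0.0973]
ft_force: [-1.1, -11.2, -0.4]
position: [0.5235, -0.0271, 0.0973]
ft_force: [-1.6, -11.6, -1.4]
```

```bash
python3 -m crank '[[0.08,0,0,0,0,0,1],[0.08,0,0,0,0,0,1]]' | grep -E "pos|ft"
```

```text
position: [0.5235, -0.0256, 0.0973]
ft_force: [-1.1, -11.6, -1.8]
```

```bash
python3 -m crank '[[0.08,0,0,0,0,0,1],[0.05,0,0,0,0,0,1]]' | grep -E "pos|ft"
```

```text
position: [0.5236, -0.0243, 0.0974]
ft_force: [-1.2, -12.2, -2.0]
```

```bash
python3 -m crank '[[0.08,0,0,0,0,0,1],[0.04,0,0,0,0,0,1]]' | grep -E "pos|ft"
```

```text
position: [0.5236, -0.0233, 0.0974]
ft_force: [-0.9, -13.3, -0.7]
```

```bash
python3 -m crank '[[0.08,0,0,0,0,0,1],[0.04,0,0,0,0,0,1]]' | grep -E "pos|ft"
```

```text
position: [0.5236, -0.0227, 0.0974]
ft_force: [-1.9, -16.0, -0.9]
```

```bash
python3 -m crank '[[0.08,0,0,0,0,0,1],[0.04,0,0,0,0,0,1]]' | grep -E "pos|ft"
```

```text
position: [0.5236, -0.022, 0.0974]
ft_force: [-2.0, -17.7, -1.5]
```

```bash
python3 -m crank '[[0.06,0,0,0,0,0,1],[0,0,0,0,0,0,1],[0,0,0,0,0,0,1]]' | grep -E "pos|ft"; python3 -m crank '[[-0.3,0,0,0,0,0,1],[-0.7,0,0,0,0,0,1],[-2,0,0,0,0,0,1],[-2,0,0,0,0,0,1],[0,0,-1,0,0,0,1]]'|grep -E "time|pos|ft"
```

```text
position: [0.5236, -0.0217, 0.0974]
ft_force: [-3.5, -18.7, -0.7]
time: 10.07
position: [0.5229, -0.0693, 0.1071]
ft_force: [-0.1, -0.1, -0.0]
```

```bash
python3 -m crank '[[0,0,-4.5,0,0,0,1],[0,0,-4.5,0,0,0,0.3],[0,0,-4.5,0,0,0,0.3],[0,4,0,0,0,-0.17,0.3],[0,4,0,0,0,-0.17,0.3]]' >/dev/null; python3 -m crank '[[-1,2,0,0,0,-0.18,0.3],[0,0,0,0,0,0,0.3],[0,0,0,0,0,0,0.3]]'
python3 - <<'E'
from h import *
i=cams.camera_info("wrist"); im=cams.camera("wrist"); cv2.imwrite("pics/w1.png",im[:,:,::-1]); np.savez("w1.npz",intrinsics=i["intrinsics"],pose=i["pose"])
E
```

```text
time: 11.08
position: [0.6231, -0.0625, 0.2421]
tool_rot: [0.5, 0.866, -0.0, -0.001]
ft_force: [0.6, 0.7, 0.0]
grip_width: 0.0586
grip_force: 0.0
```

View pics/w1.png

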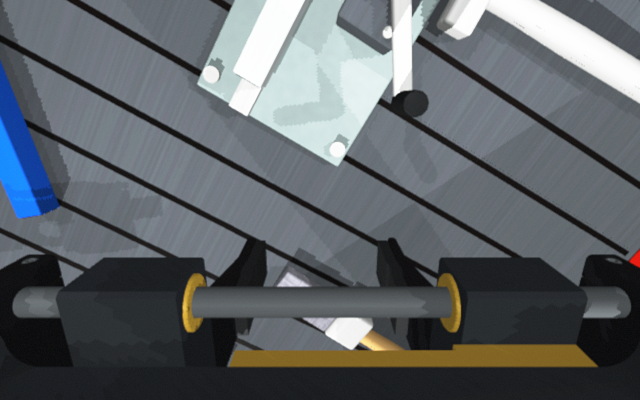

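The wrist view shows the black handle's top disc centred at about (416,103), with the lever arm running up to the pivot. The brush lies under the gripper but well below it.

Run:
```python
from h import *
i=np.load("w1.npz"); p=ray(i,416,103,.098); o=robot.get_obs()
piv=np.array([.588,.106]); d=p[:2]-piv
print(p,np.hypot(*d),np.degrees(np.arctan2(d[1],d[0])))
from scipy.spatial.transform import Rotation as R
print(R.from_quat(o["tool_rot"]).inv().apply(np.r_[p[:2],.138]-o["position"])*100,o["q"])
```

```text
[0.6396 0.0343 0.098 ] 0.08836110005569932 -54.23337558777347
[ 7.5415  6.2975 10.4141] [-0.2783  0.587   1.4768  0.      1.0801 -0.8012]
```

```bash
python3 -m crank '[[3.8,3.1,0,0,0,0,0.3],[3.75,3.2,0,0,0,0,0.3],[0,0,4,0,0,0,0.3],[0,0,4,0,0,0,0.3],[0,0,2,0,0,0,0.3]]' 5|grep -E "pos|ft"; python3 -m crank '[[0,0,0,0,0,0,0.3],[0,0,0,0,0,0,0.3]]'
```

```text
position: [0.6387, 0.0344, 0.1402]
ft_force: [0.3, 0.3, 0.1]
time: 12.0
position: [0.6414, 0.0338, 0.1433]
tool_rot: [0.5, 0.866, 0.0, 0.001]
ft_force: [-0.3, -0.2, -0.4]
grip_width: 0.0611
grip_force: 0.0
```

```bash
python3 -m crank '[[0,0,0.4,0,0,-0.1,0.73],[0,0,0,0,0,0,0.73],[0,0,0,0,0,0,0.73],[0,0,0,0,0,0,0.73]]' 5; python3 -m crank '[[0.02,0.45,0,0,0,-0.05,0.73],[0.045,0.9,0,0,0,-0.1,0.73],[0.045,0.9,0,0,0,-0.1,0.73],[0,0,0,0,0,0,0.73]]'
```

```text
time: 12.5
position: [0.6415, 0.034, 0.1389]
tool_rot: [0.456, 0.89, 0.0, 0.0]
ft_force: [0.1, -0.5, -0.5]
grip_width: 0.0292
grip_force: 0.0
time: 13.0
position: [0.6579, 0.0494, 0.1384]
tool_rot: [0.341, 0.94, -0.0, 0.0]
ft_force: [-0.4, -0.3, -0.3]
grip_width: 0.0234
grip_force: 0.4
```

```bash
python3 -m crank '[[0.045,0.9,0,0,0,-0.1,0.73],[0.045,0.9,0,0,0,-0.1,0.73],[0.045,0.9,0,0,0,-0.1,0.73],[0.045,0.9,0,0,0,-0.1,0.73],[0.045,0.9,0,0,0,-0.1,0.73]]'
```

```text
time: 13.62
position: [0.677, 0.0876, 0.1384]
tool_rot: [0.097, 0.995, -0.002, 0.0]
ft_force: [0.0, -6.9, 0.2]
grip_width: 0.0235
grip_force: 3.2
```

```bash
python3 -m crank '[[0.045,0.9,0,0,0,-0.1,0.73],[0.045,0.9,0,0,0,-0.1,0.73],[0.045,0.9,0,0,0,-0.1,0.73],[0,0,0,0,0,0,0.73]]'
```

```text
time: 14.12
position: [0.6793, 0.1152, 0.1385]
tool_rot: [-0.052, 0.999, -0.001, 0.002]
ft_force: [2.5, -3.8, -0.4]
grip_width: 0.0236
grip_force: 2.3
```

```bash
python3 -m crank '[[0.1,0.9,0,0,0,-0.1,0.73],[0.1,0.9,0,0,0,-0.1,0.73],[0.045,0.9,0,0,0,-0.1,0.73],[0.045,0.9,0,0,0,-0.1,0.73],[0,0,0,0,0,0,0.73]]'
```

```text
time: 14.75
position: [0.6688, 0.1501, 0.1389]
tool_rot: [-0.249, 0.969, -0.001, 0.003]
ft_force: [4.7, -1.6, -1.0]
grip_width: 0.0236
grip_force: 1.8
```

```bash
python3 -m crank '[[0.045,0.9,0,0,0,-0.1,0.73],[0.045,0.9,0,0,0,-0.1,0.73],[0.045,0.9,0,0,0,-0.1,0.73],[0,0,0,0,0,0,0.73]]'
```

```text
time: 15.25
position: [0.6505, 0.1723, 0.1388]
tool_rot: [-0.39, 0.921, -0.0, 0.001]
ft_force: [1.8, -0.4, 0.0]
grip_width: 0.0236
grip_force: 0.7
```

```bash
python3 -m crank '[[0.045,0.9,0,0,0,-0.1,0.73],[0.045,0.9,0,0,0,-0.1,0.73],[0,0,0,0,0,0,0.73]]'
```

```text
time: 15.62
position: [0.6341, 0.1834, 0.138]
tool_rot: [-0.48, 0.877, 0.001, -0.002]
ft_force: [-1.7, 1.9, 2.2]
grip_width: 0.0236
grip_force: 1.1
```

```bash
python3 -m crank '[[0.03,0.5,0,0,0,-0.05,0.73],[0.03,0.5,0,0,0,-0.05,0.73],[0,0,0,0,0,0,0.73]]'
```

```text
time: 16.0
position: [0.6263, 0.1876, 0.138]
tool_rot: [-0.523, 0.852, 0.0, -0.001]
ft_force: [-0.4, -0.6, -0.4]
grip_width: 0.0234
grip_force: 0.0
```

```bash
python3 -m crank '[[0,0.2,0,0,0,0,0.73],[0,0.15,0,0,0,0,0.73],[0,0,0,0,0,0,0.73]]'|grep -E "pos|ft|force"
```

```text
position: [0.6237, 0.1893, 0.1382]
ft_force: [0.1, 0.7, -1.0]
grip_force: 0.0
```

```bash
python3 -m crank '[[0,0.08,0,0,0,0,0.73],[0,0,0,0,0,0,0.73]]'|grep -E "pos|ft|force"
```

```text
position: [0.623, 0.1897, 0.1383]
ft_force: [0.8, -0.7, 0.2]
grip_force: 0.0
```

```bash
python3 -m crank '[[0,0.08,0,0,0,0,0.73],[0,0,0,0,0,0,0.73]]'|grep -E "pos|ft|force"
```

```text
position: [0.6223, 0.19, 0.1383]
ft_force: [0.2, 0.0, -0.4]
grip_force: 0.0
```

```bash
python3 -m crank '[[0,0.08,0,0,0,0,0.73],[0,0,0,0,0,0,0.73]]'|grep -E "pos|ft|force"
```

```text
position: [0.6221, 0.1901, 0.1383]
ft_force: [1.5, -0.8, -1.0]
grip_force: 1.1
```

```bash
python3 -m crank '[[0,0.1,0,0,0,0,0.73],[0,0,0,0,0,0,0.73]]'|grep -E "pos|ft|force"
```

```text
position: [0.622, 0.1902, 0.1383]
ft_force: [3.5, -2.9, -2.7]
grip_force: 2.4
```

The lever is bearing on its end stop: the force rises with no further motion. I'll back off, release and look.

```bash
python3 -m crank '[[0,-0.4,0,0,0,0,0.5],[0,0,0,0,0,0,0.4],[0,0,0,0,0,0,0.4],[0,0,-4,0,0,0,0.4],[0,0,-6,0,0,0,0.4]]'|grep -E "pos|ft|force"; python3 -m crank '[[-6,0,0,0,0,0,0.4],[-6,0,0,0,0,0,0.4],[-6,0,-2,0,0,0,0.4],[-4,0,0,0,0,0,0.4],[0,0,0,0,0,0,0.4]]'
python3 - <<'E'
from h import *
i=cams.camera_info("top"); im=cams.camera("top")
cv2.imwrite("pics/t2c.png",cv2.resize(im[160:240,240:395,::-1],None,fx=5,fy=5,interpolation=cv2.INTER_CUBIC))
w=cams.camera("wrist"); cv2.imwrite("pics/w2.png",w[:,:,::-1])
E
```

```text
position: [0.6225, 0.189, 0.2369]
ft_force: [1.1, 0.9, -0.2]
grip_force: 0.0
time: 18.62
position: [0.7224, 0.3883, 0.2571]
tool_rot: [-0.526, 0.85, 0.0, 0.0]
ft_force: [-0.7, -0.1, -0.3]
grip_width: 0.0516
grip_force: 0.0
```

View pics/t2c.png

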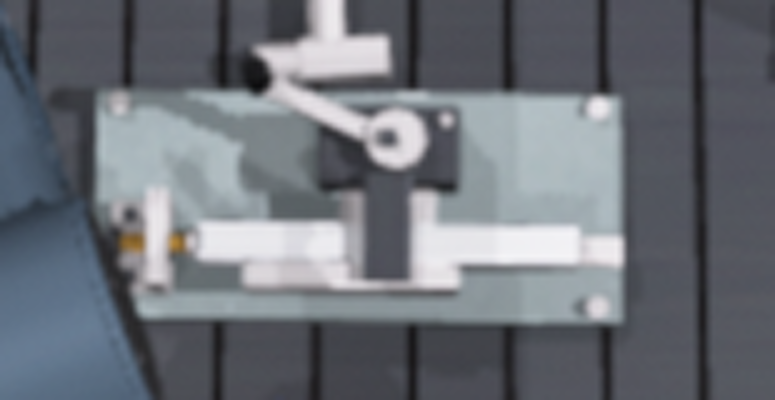

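View pics/w2.png

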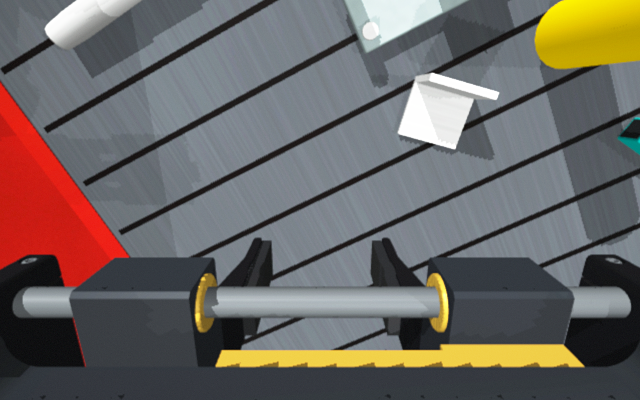

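The crop shows the tube's nose on the screw tip at about (195,242), tail at (580,246), and the lever swung over with its handle at (258,72). The offcut, hammer and canister look undisturbed, and the gripper is clear.

```bash
python3 -c "
from rig import ticket
print(ticket.hand_in())"
```

```text
the job is handed in; nothing more can be done
None
```

The job is handed in, with no verdict reported back: the tube bears on the screw tip (about 7 N by the wrist force), the cam lever is against its end stop, and the robot is clear of everything.

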